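Lay the needle machine level in its rest and clamp it

ROBOT

A 6-joint arm with a two-finger parallel gripper is mounted at the origin on a cart in front of the work surface, level with it; the furniture and walls round the work are solid. World frame = base frame: x ahead of the robot, y to its left, z up, the work surface at z = 0. Lengths are in mm, angles in rad, forces in N, time in s.
With the tool pointing down it reaches from about 350 to 975 mm from the base axis. Payload 7.1 kg.
Tool frame: the origin (TCP) lies midway between the tips of the shut fingers; the grasp point (between the pads) lies env.hold_point_z behind it (env.hold_point_z is the distance from the TCP to the grasp point, in mm); z points along the fingers, y is the line along which they close (so a half turn about z gives the same grasp; the last joint's range is limited). The gripper opens to 88 mm and grips with 3 to 60 N. Pads are 20 mm wide; open, the fingers measure 115 mm over their backs; the gripper's body (75 mm by 178 mm) begins 61 mm behind the grasp point.
Start: joints at [1.098, 0.423, 1.63, -0, 1.089, -0.019], TCP at [273.957, 561.74, 222.675] pointing down, gripper open.
Joint ranges: [-3, 3], [-0.9, 2.11], [0.09, 2.58], [-1.31, 4.45], [0.11, 2.69], [-2.54, 2.54]. Speed limits (rad/s): [2.39, 2.39, 3.01, 3.14, 3.14, 3.14].

INTERFACE

Orientations are given as a unit quaternion [x, y, z, w].
In Python, from station import env gives the robot as it stands. Calls block until the motion is done:
- env.reach(position, orientation): joint-space move of the TCP to a pose.
- env.move_l(position, rot=None, rate=150, f_stop=None): straight line of the TCP; rot=None keeps the orientation; rate is the mean speed in mm/s. With f_stop (N) it stops when the force on the tool has changed by that much, and returns True; else False.
- env.move_joints(angles): joint-space move.
- env.set_gripper(opening): finger opening in mm; the grip force is fixed at half the most; returns when the fingers have stopped.
- env.hold(seconds).
- env.ik(position, orientation): joint angles nearest the present ones, or None.
- env.read_state(): the state.
- env.camera(name): name is "side" or "top" or "wrist"; returns the picture (420x560x3 uint8, blue, green, red); there is no depth.
- env.camera_params(name): a dict with "fx", "fy", "cx", "cy" (pixels), "pose" (4x4, takes a point from camera to world coordinates); the wrist camera has in their place "tool_from_camera" (4x4, takes a point from camera to tool coordinates, whose origin is the TCP and whose axes are the flange's). Camera axes: x right, y up, looking along -z (the intrinsics and any distortion apply to the point x, -y, -z); pixel columns grow to the right and rows downward; lengths in mm; the calibration is good to about 2 mm. The wrist camera is an equidistant fisheye: a pixel r from the principal point sees the ray r / f radians off the axis. A picture is of the moment at which its call begins: read the wrist's pose just before it. camera_params takes no time and is no camera call.
A pose or a line that the arm cannot do raises env.IKError and nothing moves.
- env.sign_off(): hands the job in; it is judged then, once.
Trained networks look in the newest picture that a camera, given by its name, has taken for a name from the list of things; names that differ only in an ending like _2 or _b are one class to them, and where a whole thing is asked for, a point or a joint stands for the part that bears it (a point fixed in the world has none). Each returns a list of dicts, best first, with "confidence" (0 to 1); they miss things now and then, are a little off and sometimes report something else, mostly with a low value. They report only what shows in the picture. A call takes as long as a camera call.
- env.boxes_of(camera, thing): "xy" ([column, row] in pixels, amid what is visible of it).
- env.trace(camera, thing): "mask" (420x560 bool, what is visible of it) and "xy" ([column, row] in pixels, amid what is visible of it).
- env.pinpoint(camera, thing): "xy" ([column, row] in pixels: a listed point, or the origin of a listed thing).
The state is a dict: "time_s": time; "qpos": joint angles; "dq": joint speeds; "tau": joint torques, N m; "tool_pos": TCP position; "orientation": TCP orientation; "force": force on the tool from outside, world axes, zero at the start; "wrist_torque": the same for the moment, N m; "width": finger opening in mm; "grip_force": force on a finger pad.
Only numpy, scipy, OpenCV 4.12 (cv2) and the standard library are available. Lean on these libraries where they do the work, as an engineer would, in place of code of your own. Each camera call takes 0.05 s, during which the arm holds its last target. There are 200 camera calls.

TASK

Pick up the battery-powered needle machine by the red band that marks its balance point, so that it carries level, and lay it gently in its rest with the battery in the square saddle and the ringed grip sleeve in the V saddle. Let go of it, then lift the sprung blue clamp bar by its orange knob, swing it square across the saddle and lower it onto the sleeve. Leave the other things on the table where they are.

Things in the scene. Friction and masses are not known exactly. Their poses are not given: they have to be found in the camera images.
- machine: loose needle machine lying on the table, 200 mm long, 0.4 kg. x: long axis to the nose; z up. Origin on its underside, below the balance point; axis 18 mm up. Along x, mm: heavy black square battery (36x36) -68 to -24; slim aluminium tube (22 dia) to +62; dark ringed grip sleeve (36 dia) to +108; white cone nose to +132. A red band, 10 mm wide, marks the balance point x=0, well off the middle
- balance (a point): the balance point: on the machine's axis at the middle of the red band, 18 mm above the underside
- nose (a point): the tip of the machine's white nose, on its axis
- rest: fixed machine rest, base 190x56x8 mm, origin on its underside. Machine laid in: its origin 30 mm straight above this one, same axes, nose to +x. Grey square saddle, x -58 to -34 mm, for the battery (floor 30 mm up, 41 mm wide inside, flared walls to 51 mm up); black V saddle, x +74 to +96 mm, for the sleeve (to 47 mm up); between them only the base, so fingers fit beside the tube
- post (a point): foot of the clamp's upright steel post (12 mm dia, top 121 mm above the table) beside the V saddle, at x +85, y -52 mm of the rest; the bar turns about it
- knob (a point): on the axis of the round orange upright knob (16 mm dia) at the free end of the blue clamp bar, 87 mm from the post's axis. The knob reaches from the bar's top, 22 mm below this point, to 11 mm above this point
- clamp_turn (a joint): turn of the clamp bar about its post, rad. 0: square across the V saddle, pointing along the rest's +y (stop at -0.03). Grows as it turns aside towards the rest's +x, clockwise seen from above; 1.3 to 1.8 at the start, stop at 2.0. It stays where it is left
- clamp_lift (a joint): height of the clamp bar above its lower stop, m, 0 to 0.030. A spring pulls it down, 3 N at 0, 6.6 N at 0.030. At 0 the bar's underside is 55 mm, its top 63 mm, the knob's point 85 mm above the table. A sleeve in the saddle has its top 66 mm up: lift the bar over 11 mm to swing it across; it then bears on the sleeve at 0.011
- ink_bottle_1: bystander, leave alone: dark ink bottle with a white nozzle, 32 dia x 98 mm
- ink_bottle_3: bystander, leave alone: blue-green ink bottle with a white nozzle, 32 dia x 98 mm
- jelly_tub: bystander, leave alone: white tub with a blue lid, 59 dia x 44 mm
- coffee_cup: bystander, leave alone: paper cup, 75 dia x 83 mm
- clear_cup: bystander, leave alone: clear plastic cup, 79 dia x 87 mm
- eraser: bystander, leave alone: blue and white eraser, 22 x 45 x 13 mm
- cartridge_1: bystander, leave alone: small red needle cartridge, 15 x 45 x 15 mm
- cartridge_2: bystander, leave alone: small blue needle cartridge, 15 x 45 x 15 mm

How it is judged:
By the outcome, as a careful person would: the job done as asked, in the order asked, and still so for the second after the job is handed in, with the robot touching nothing.
It also fails if it takes over 59 s, if anything falls off the work surface, if the arm or the gripper's body presses on something with over 40 N, if the wrist force passes 120 N, or if a joint passes its speed limit or range.

## Working session

There is one attempt and no reset: what is moved stays moved. The work goes in short steps, each a Python script; the robot and the scene stay as the last script left them, time stands still between calls to the robot, and variables do not carry over. Pictures are saved under pics/ and viewed, at most 10 in all, crops included, and the job is handed in when it is done.

```bash
ls; mkdir -p pics; cat > h.py <<'E'
import numpy as np, cv2
from station import env
from scipy.spatial.transform import Rotation as R
def ray(cam, uv, st=None):
    p=env.camera_params(cam)
    u=(uv[0]-p['cx'])/p['fx']; v=(uv[1]-p['cy'])/p['fy']
    if cam=='wrist':
        th=np.hypot(u,v); s=np.sin(th)/max(th,1e-9); d=np.array([u*s,-v*s,-np.cos(th)])
        T=np.eye(4); T[:3,:3]=R.from_quat(st['orientation']).as_matrix(); T[:3,3]=st['tool_pos']
        M=T@np.array(p['tool_from_camera'])
    else:
        d=np.array([u,-v,-1.]); M=np.array(p['pose'])
    d=M[:3,:3]@d
    return M[:3,3], d/np.linalg.norm(d)
def tri(rays):
    A=sum(np.eye(3)-np.outer(d,d) for o,d in rays); b=sum((np.eye(3)-np.outer(d,d))@o for o,d in rays)
    x=np.linalg.solve(A,b)
    return x,[np.linalg.norm((np.eye(3)-np.outer(d,d))@(x-o)) for o,d in rays]
def onz(r,z):
    o,d=r; return o+d*(z-o[2])/d[2]
def down(yaw): # tool z down, tool y at angle yaw in world
    y=np.array([np.cos(yaw),np.sin(yaw),0]); z=np.array([0,0,-1.]); x=np.cross(y,z)
    return R.from_matrix(np.c_[x,y,z]).as_quat()
E
python3 - <<'E'
from h import *
np.set_printoptions(precision=1,suppress=True)
print({k:(v if not callable(v) else '') for k,v in vars(env).items() if not k.startswith('_')} if hasattr(env,'__dict__') else '', env.hold_point_z)
s=env.read_state(); print(s)
for c in ['side','top']:
    im=env.camera(c); cv2.imwrite(f'pics/{c}0.png',im)
    p=env.camera_params(c); print(c,p)
    for n in ['machine','rest','post','knob','balance','nose']:
        for r in env.pinpoint(c,n)[:2]: print(c,n,np.array(r['xy']),round(r['confidence'],2),onz(ray(c,r['xy']),0))
E
```

```text
pics
station.py
{} 18.700000000000003
{'time_s': 0.0, 'qpos': array([ 1.1,  0.4,  1.6, -0. ,  1.1, -0. ]), 'dq': array([-0.,  0., -0., -0., -0., -0.]), 'tau': array([ -0. , -54.5, -27.4,   0.1,   0. ,  -0. ]), 'tool_pos': array([273.7, 561.2, 221.9]), 'orientation': array([ 0.2,  1. , -0. , -0. ]), 'force': array([-0. ,  1.1, -0.2]), 'wrist_torque': array([ 0., -0., -0.]), 'grip_force': 0.0, 'width': 87.82306888741066}
side {'fx': 380.91812850093623, 'fy': 380.91812850093623, 'cx': 274.8568846450671, 'cy': 207.95687563997868, 'pose': array([[  -1. ,    0. ,   -0.1,  358.8],
       [  -0.1,   -0.4,    0.9, 1161.9],
       [  -0. ,    0.9,    0.4,  555.7],
       [   0. ,    0. ,    0. ,    1. ]])}
side machine [277.4 246.8] 0.73 [485.6 101.2   0. ]
side rest [297.9 203.5] 0.92 [ 442.6 -280.     0. ]
side post [279.7 210.9] 0.93 [ 508.5 -197.4    0. ]
side knob [276.1 197.8] 0.6 [ 538.5 -343.3    0. ]
side knob [334.5 306.8] 0.46 [317.6 398.5   0. ]
side balance [279.4 242.3] 0.89 [482.5  69.8   0. ]
side nose [273.5 265.4] 0.88 [484.7 216.1   0. ]
top {'fx': 488.91460298125327, 'fy': 488.91460298125327, 'cx': 283.1181124316949, 'cy': 205.9494034846258, 'pose': array([[  -0. ,    1. ,   -0.1,  300.4],
       [  -1. ,   -0. ,   -0. ,   -3.2],
       [  -0. ,    0.1,    1. , 1890.2],
       [   0. ,    0. ,    0. ,    1. ]])}
top machine [258.1 220.1] 0.84 [477.1  97.7   0. ]
top machine [223.8 158.7] 0.58 [720.3 234.2   0. ]
top rest [356.2 222.8] 0.59 [ 466.2 -282.8    0. ]
top post [338.4 208.9] 0.59 [ 520.5 -214.6    0. ]
top knob [413.8 218.4] 0.61 [ 483.1 -506.6    0. ]
top knob [312.7 211. ] 0.41 [ 512.4 -114.5    0. ]
top balance [255.1 216.9] 0.91 [489.6 109.4   0. ]
top balance [358.3 223.9] 0.51 [ 461.9 -290.8    0. ]
top nose [225.9 220. ] 0.58 [477.7 222.7   0. ]
top nose [163.7 198.4] 0.37 [562.6 466.8   0. ]
```

View pics/side0.png

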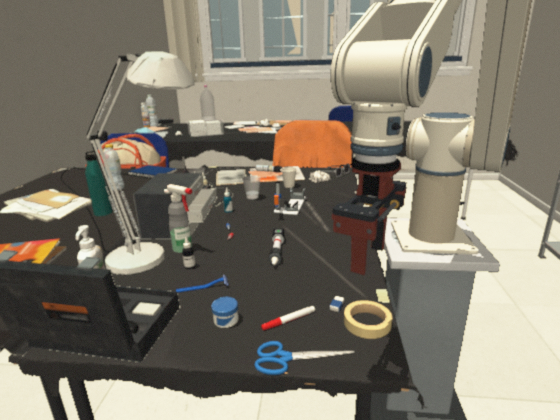

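View pics/top0.png

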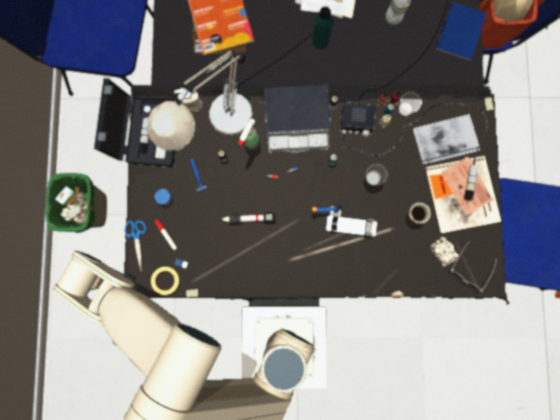

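The side and top pictures show the machine at top (248,218), nose to the left at (225,219). The rest is at (352,227), with the blue bar and orange knob at (313,210). Next I take closer wrist views.

```bash
python3 - <<'E'
from h import *
np.set_printoptions(precision=1,suppress=True)
print(env.camera_params('wrist'))
views=[('a',[490,110,300]),('b',[490,0,300]),('c',[490,-180,300]),('d',[490,-270,300])]
for v,p in views:
    env.reach(p,down(0.0 if env.ik(p,down(0.0)) is not None else np.pi))
    env.hold(0.2)
    s=env.read_state(); im=env.camera('wrist'); cv2.imwrite(f'pics/w{v}.png',im)
    print(v,s['tool_pos'],s['qpos'],s['time_s'])
    for n in (['balance','nose','machine'] if v in 'ab' else [])+(['rest','post','knob'] if v!='a' else []):
        for r in env.pinpoint('wrist',n)[:2]:
            o,d=ray('wrist',r['xy'],s)
            print(v,n,np.array(r['xy']),round(r['confidence'],2),'o',o,'d',d.round(4).tolist(),onz((o,d),{'balance':18,'nose':18,'knob':85}.get(n,0)))
E
```

```text
{'fx': 325.19226210127806, 'fy': 325.19226210127806, 'cx': 281.04024085434537, 'cy': 208.27746533147604, 'tool_from_camera': array([[  -0. ,    1. ,    0.3,   81.3],
       [   1. ,    0. ,   -0. ,   -0.4],
       [  -0. ,    0.3,   -1. , -161.7],
       [   0. ,    0. ,    0. ,    1. ]])}
a [489.9 110.6 299.8] [0.2 0.2 1.8 0.  1.2 0.2] 2.7417
a balance [280.4 179.5] 0.62 o [490.3 192.  461.5] d [-0.0015, -0.2114, -0.9774] [489.6  96.   18. ]
a nose [276.2  77.5] 0.75 o [490.3 192.  461.5] d [-0.0143, 0.1005, -0.9948] [483.9 236.8  18. ]
a machine [279.5 174.4] 0.92 o [490.3 192.  461.5] d [-0.0042, -0.1961, -0.9806] [488.3  99.7   0. ]
b [490.1   0.9 300. ] [-0.   0.1  1.8  0.   1.2 -0. ] 3.6583
b balance [282.6  95.1] 0.91 o [490.4  82.2 461.7] d [0.0054, 0.0467, -0.9989] [492.8 102.9  18. ]
b machine [259.7 325.3] 0.66 o [490.4  82.2 461.7] d [-0.063, -0.6133, -0.7874] [ 453.4 -277.4    0. ]
b machine [279.6  99.5] 0.58 o [490.4  82.2 461.7] d [-0.0037, 0.0331, -0.9994] [488.7  97.5   0. ]
b rest [259.1 326.8] 0.56 o [490.4  82.2 461.7] d [-0.0648, -0.6168, -0.7844] [ 452.2 -280.9
[... 434 characters left out ...]
.2209, -0.9735] [ 518.7 -202.1    0. ]
c knob [301.  127.7] 0.73 o [490.5 -97.3 461.8] d [0.0615, -0.053, -0.9967] [ 513.7 -117.3   85. ]
c knob [405.2  75.7] 0.24 o [490.5 -97.3 461.8] d [0.3627, 0.1183, -0.9244] [638.3 -49.1  85. ]
d [ 490. -269.  300.] [-0.5  0.2  1.7  0.   1.2 -0.5] 5.8083
d rest [256.5 171.8] 0.58 o [ 490.4 -187.7  461.7] d [-0.0746, -0.1872, -0.9795] [ 455.2 -276.     0. ]
d rest [407.7  16.5] 0.18 o [ 490.4 -187.7  461.7] d [0.3581, 0.2921, -0.8868] [676.8 -35.6   0. ]
d post [302.  119.4] 0.9 o [ 490.4 -187.7  461.7] d [0.0642, -0.0274, -0.9976] [ 520.1 -200.4    0. ]
d knob [302.6  49.9] 0.61 o [ 490.4 -187.7  461.7] d [0.064, 0.1851, -0.9806] [ 515.  -116.6   85. ]
```

```bash
python3 - <<'E'
import cv2,numpy as np
for f,(c,r,w,h) in {'wa':(180,60,200,150),'wc':(180,90,200,200)}.items():
    im=cv2.imread(f'pics/{f}.png')[r:r+h,c:c+w]; cv2.imwrite(f'pics/{f}_crop.png',cv2.resize(im,None,fx=3,fy=3,interpolation=cv2.INTER_CUBIC))
E
```

```text
(no output)
```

View pics/wa_crop.png

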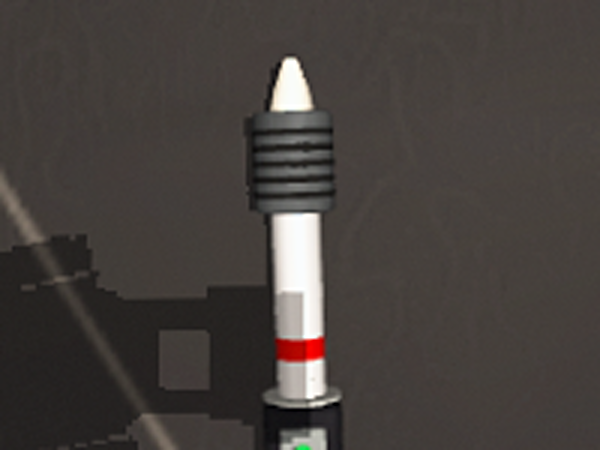

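View pics/wc_crop.png

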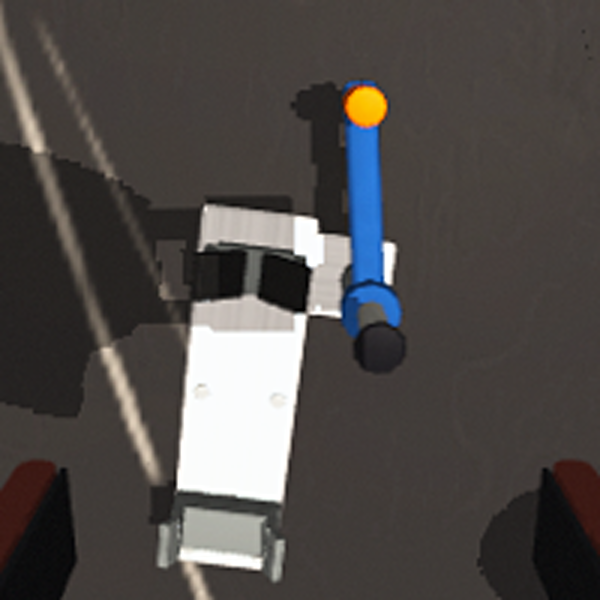

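The first crop shows the machine with nose tip at (277,80) and band at (280,177). In the second, the rest has its V saddle at (264,182), square saddle at (255,268), knob at (302,125) and post top at (306,206). I refine these with colour and triangulation.

```bash
python3 - <<'E'
from h import *
np.set_printoptions(precision=1,suppress=True)
q=down(0.0)
P={'a':[489.9,110.6,299.8],'b':[490.1,.9,300],'c':[490.2,-178.6,300.1],'d':[490,-269,300]}
S={k:dict(tool_pos=np.array(v),orientation=q) for k,v in P.items()}
print(R.from_quat(env.read_state()['orientation']).as_matrix())
def blob(v,lo,hi,near):
    hsv=cv2.cvtColor(cv2.imread(f'pics/w{v}.png'),cv2.COLOR_BGR2HSV)
    m=cv2.inRange(hsv,lo,hi); n,l,st,c=cv2.connectedComponentsWithStats(m)
    ok=[i for i in range(1,n) if st[i,4]>15 and np.hypot(*(c[i]-near))<25]
    if not ok: return None
    i=max(ok,key=lambda i:st[i,4]); return c[i],st[i]
rb=[];
for v,n in (('a',(280,177)),('b',(282,95))):
    c,st=blob(v,(0,180,80),(6,255,255),n); print('band',v,c,st,onz(ray('wrist',c,S[v]),28)); rb.append(ray('wrist',c,S[v]))
print('band tri',tri(rb))
rk=[]
for v,n in (('b',(302,264)),('c',(301,126)),('d',(303,48))):
    b=blob(v,(8,150,120),(24,255,255),n)
    if b: print('knob',v,b[0],b[1],onz(ray('wrist',b[0],S[v]),96)); rk.append(ray('wrist',b[0],S[v]))
print('knob tri',tri(rk))
pix={'post':[('b',(298.6,288.6)),('c',(300.1,182.9)),('d',(302,119.4))],'rest':[('b',(259.1,326.8)),('c',(257.9,231.2)),('d',(256.5,171.8))],'nose':[('a',(277,80.)),]}
for k in ('post','rest'): print(k,tri([ray('wrist',u,S[v]) for v,u in pix[k]]))
print('nose',onz(ray('wrist',(277,80),S['a']),18))
f=lambda x,y,z,v='c':onz(ray('wrist',(180+x/3,90+y/3),S[v]),z)
for n,x,y,z in (('Ledge1',203,215,8),('Ledge2',192,335,8),('Ledge3',178,490,8),('Redge1',308,318,8),('Redge2',283,500,8),('frontL',205,205,8),('frontR',318,218,8),('Vl',195,250,47),('Vl2',193,300,47),('Vr',312,255,47),('Vr2',305,310,47),('posttop',380,346,121),('sqLfar',163,510,51),('sqLnear',165,565,51),('sqRfar',270,520,51),('sqRn',280,578,51)):
    print(n,f(x,y,z))
im=cv2.imread('pics/wd.png')[60:260,180:380]; cv2.imwrite('pics/wd_crop.png',cv2.resize(im,None,fx=3,fy=3,interpolation=cv2.INTER_CUBIC))
E
```

```text
[[-0.  1.  0.]
 [ 1.  0. -0.]
 [-0.  0. -1.]]
band a [279.4 176.1] [272 173  16   7 104] [488.4 102.9  28. ]
band b [279.4  95. ] [272  92  16   8 113] [488.7 102.5  28. ]
band tri (array([488.5, 102.6,  26.5]), [np.float64(0.16989903193001385), np.float64(0.1698990319299554)])
knob b [298.8 265.1] [293 255  13  20 205] [ 513.  -106.5   96. ]
knob c [301.6 124.9] [295 119  14  13 151] [ 513.8 -113.7   96. ]
knob d [302.2  46.1] [295  40  15  13 151] [ 514.  -114.4   96. ]
knob tri (array([ 514.3, -113. ,   84.5]), [np.float64(0.7407555416390401), np.float64(1.2307360662939661), np.float64(0.8963597130914733)])
post (array([ 519.6, -201.3,   -1.1]), [np.float64(0.4847687837105714), np.float64(1.422563003442418), np.float64(0.990919592304676)])
rest (array([ 454.9, -274.4,    8.1]), [np.float64(2.298922818935765), np.float64(1.3109418491590903), np.float64(0.990933755996657)])
nose [485.2 233.3  18. ]
Ledge1 [ 443.7 -169.4    8. ]
Ledge2 [ 436.8 -228.3    8. ]
Ledge3 [ 426.3 -311.3    8. ]
Redge1 [ 493.2 -219.8    8. ]
Redge2 [ 480.5 -316.7    8. ]
frontL [ 444.8 -164.6    8. ]
frontR [ 497.9 -171.1    8. ]
Vl [ 443.9 -178.6   47. ]
Vl2 [ 442.4 -201.    47. ]
Vr [ 494.7 -181.    47. ]
Vr2 [ 491.7 -205.7   47. ]
posttop [ 518.9 -199.9  121. ]
sqLfar [ 424.7 -301.6   51. ]
sqLnear [ 423.9 -331.6   51. ]
sqRfar [ 475.2 -306.4   51. ]
sqRn [ 479.6 -338.1   51. ]
```

View pics/wd_crop.png

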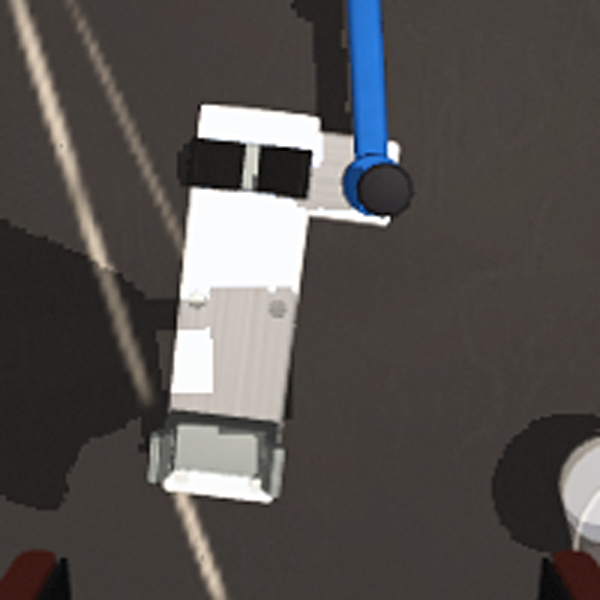

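```bash
python3 - <<'E'
from h import *
np.set_printoptions(precision=2,suppress=True)
q=down(np.radians(1.45))
env.set_gripper(60)
env.reach([488.5,102.7,70],q)
env.move_l([488.5,102.7,2.5],rate=80,f_stop=8)
env.hold(0.2); print(env.read_state()['tool_pos'],env.read_state()['force'])
env.set_gripper(0); s=env.read_state(); print(s['width'],s['grip_force'],s['force'])
env.move_l([488.5,102.7,30],rate=40)
env.hold(0.4); s=env.read_state(); print(s['tool_pos'],s['force'],s['wrist_torque'],s['width'],s['time_s'])
im=env.camera('wrist'); cv2.imwrite('pics/g.png',im)
ax=s['tool_pos'][2]+15.5
for n in ('nose','balance'):
  for r in env.pinpoint('wrist',n)[:1]:
    o,d=ray('wrist',r['xy'],s); print(n,r['xy'],r['confidence'],onz((o,d),ax))
    print(' z if at y+132:', (o+d*((s['tool_pos'][1]+132-o[1])/d[1])), ax)
for r in env.pinpoint('side','nose')[:0]: pass
env.camera('side')
for n in ('nose','balance'):
  for r in env.pinpoint('side',n)[:1]:
    o,d=ray('side',r['xy']); print('side',n,r['confidence'],o+d*((488-o[0])/d[0]) if abs(d[0])>.5 else (onz((o,d),ax)))
c=im[130:420,180:380]; cv2.imwrite('pics/g_crop.png',cv2.resize(c,None,fx=2,fy=2))
E
```

```text
[488.85 102.78   2.97] [-0.21 -0.41  1.02]
21.582410971242766 29.989746809005737 [-0.9   0.15  1.19]
[488.44 102.67  29.87] [ 0.47  0.27 -2.91] [-0.08 -0.01 -0.03] 21.459199418027737 11.3583
nose [280.4, 0.0] 0.81 [485.32 235.49  45.37]
 z if at y+132: [485.35 234.67  47.69] 45.37225762924261
balance [283.7, 276.5] 0.83 [490.29 101.99  45.37]
 z if at y+132: [484.68 234.67 281.98] 45.37225762924261
side nose 0.82 [478.11 242.09  45.37]
side balance 0.84 [479.67  99.76  45.37]
```

View pics/g.png

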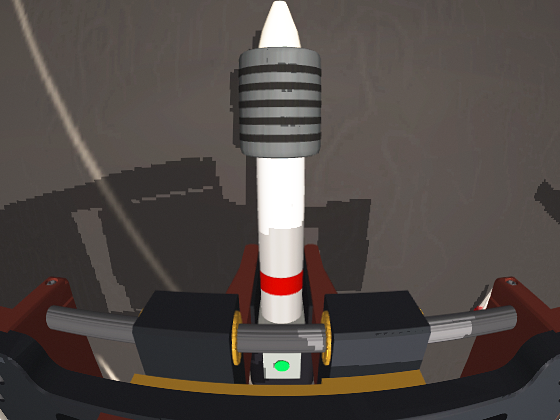

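The machine is gripped on the red band, which shows at (281,285), and it hangs level. Next I carry it to the rest.

```bash
python3 - <<'E'
from h import *
np.set_printoptions(precision=2,suppress=True)
q=down(np.radians(-7))
env.move_l([488.5,102.7,160],rate=150)
env.move_l([457.5,-277.5,160],q,rate=170)
env.move_l([457.5,-277.5,62],rate=80)
env.hold(0.3); s=env.read_state(); print(s['tool_pos'],s['force'],s['width'],s['time_s'])
im=env.camera('wrist'); cv2.imwrite('pics/p1.png',im)
env.camera('side')
for n in ('post','rest'):
  for r in env.pinpoint('wrist',n)[:1]: print(n,r['confidence'],onz(ray('wrist',r['xy'],s),0))
hit=env.move_l([457.5,-277.5,31],rate=20,f_stop=4)
env.hold(0.2); s=env.read_state(); print(hit,s['tool_pos'],s['force'],s['wrist_torque'],s['time_s'])
im=env.camera('wrist'); cv2.imwrite('pics/p2.png',im)
E
```

```text
[ 457.63 -277.57   62.27] [-0.49 -0.3  -4.38] 21.411635340564096 16.7917
post 0.67 [ 518.21 -199.63    0.  ]
True [ 457.26 -277.39   32.54] [-0.55  0.14  6.34] [-0.07  0.12  0.05] 18.525
```

View pics/p2.png

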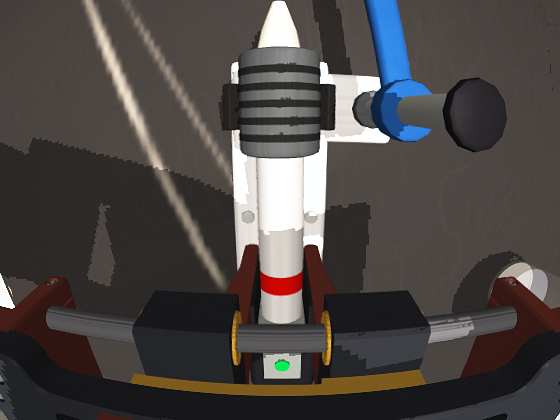

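Contact came at the expected height, with the sleeve in the V at (280,100) and the axis centred. I release it and re-measure the knob and the seated machine.

```bash
python3 - <<'E'
from h import *
np.set_printoptions(precision=2,suppress=True)
env.set_gripper(50); env.hold(0.2)
p=env.read_state()['tool_pos']
env.move_l([p[0],p[1],200],rate=120)
print('t',env.read_state()['time_s'])
rk=[]
for k,(xy,z) in enumerate((([500,-240],260),([500,-150],260))):
    env.move_l([*xy,z],down(0),rate=170); env.hold(0.3); s=env.read_state(); im=env.camera('wrist'); cv2.imwrite(f'pics/k{k}.png',im)
    hsv=cv2.cvtColor(im,cv2.COLOR_BGR2HSV); m=cv2.inRange(hsv,(8,150,120),(24,255,255)); m[300:]=0
    n,l,st,c=cv2.connectedComponentsWithStats(m)
    i=1+np.argmax(st[1:,4]); print(c[i],st[i],onz(ray('wrist',c[i],s),94)); rk.append(ray('wrist',c[i],s))
    for nm,h in (('post',0),('knob',85),('nose',48),('balance',48)):
        for r in env.pinpoint('wrist',nm)[:1]: print(nm,r['xy'],round(r['confidence'],2),onz(ray('wrist',r['xy'],s),h))
print(tri(rk),s['time_s'],s['qpos'])
E
```

```text
t 20.9667
[295.27  65.9 ] [288  58  16  16 193] [ 513.97 -113.87   94.  ]
post [297.6, 143.8] 0.59 [ 521.25 -202.34    0.  ]
knob [294.7, 65.1] 0.6 [ 513.77 -111.79   85.  ]
nose [257.7, 96.5] 0.74 [ 473.59 -142.78   48.  ]
balance [250.4, 213.8] 0.7 [ 462.62 -281.77   48.  ]
[293.96 152.99] [286 144  17  18 217] [ 513.69 -112.68   94.  ]
post [295.0, 207.2] 0.96 [ 519.49 -198.98    0.  ]
knob [294.8, 155.4] 0.65 [ 514.94 -116.41   85.  ]
nose [257.6, 174.0] 0.78 [ 473.15 -143.47   48.  ]
balance [250.1, 278.0] 0.61 [ 459.71 -281.51   48.  ]
(array([ 514.01, -113.26,   89.59]), [np.float64(0.14849854014300387), np.float64(0.1484985401429718)]) 23.1333 [-0.32  0.23  1.82 -0.    1.09 -0.31]
```

View pics/k0.png

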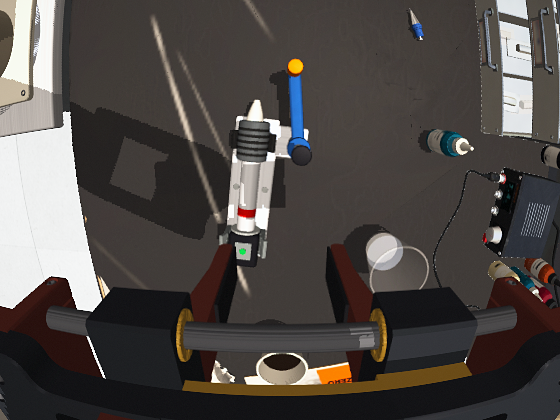

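The machine is seated, with the sleeve in the V at (253,140) and the battery in the square saddle at (242,250). The knob is at about (514,-113.5). Now the clamp.

```bash
python3 - <<'E'
from h import *
np.set_printoptions(precision=2,suppress=True)
post=np.array([519.3,-200.7]); k=np.array([514.0,-113.5])
a0=np.arctan2(*(k-post)[::-1]); r=np.linalg.norm(k-post); a1=np.radians(173); print(np.degrees(a0),r)
T=lambda a,z,rr:[*(post+rr*np.array([np.cos(a),np.sin(a)])),z]
for a in np.linspace(a0,a1,5): assert env.ik(T(a,85,r),down(a-np.pi/2)) is not None
q0=down(a0-np.pi/2)
env.set_gripper(45)
env.reach(T(a0,130,r),q0)
env.move_l(T(a0,68,r),rate=70,f_stop=8)
print(env.read_state()['tool_pos'])
env.set_gripper(0); s=env.read_state(); print('w',s['width'],s['grip_force'],s['force'])
env.move_l(T(a0,86,r),rate=40); env.hold(.2); s=env.read_state(); print(s['tool_pos'],s['width'],s['force'],s['time_s'])
for a in np.linspace(a0,a1,9)[1:]:
    env.move_l(T(a,86,r),down(a-np.pi/2),rate=60)
    s=env.read_state(); print(s['tool_pos'],s['width'],s['force'],round(s['time_s'],1))
env.hold(.2); s=env.read_state()
cv2.imwrite('pics/c1.png',env.camera('wrist'))
for nm in ('knob','post'):
    for rr in env.pinpoint('wrist',nm)[:1]: print(nm,rr['confidence'],onz(ray('wrist',rr['xy'],s),{'knob':103,'post':0}[nm]))
E
```

```text
93.47814820132774 87.36091803546937
[ 514.28 -113.57   68.24]
w 15.510081148815008 30.000056326389313 [-0.76  0.45  1.51]
[ 514.01 -113.68   85.87] 15.530554178576175 [ 0.76 -4.85 -6.13] 26.7167
[ 498.99 -115.76   85.92] 15.646370395000476 [ 0.78 -3.74 -5.93] 27.1
[ 484.77 -120.34   86.  ] 15.146001285804235 [ 0.88 -3.4  -5.97] 27.5
[ 471.48 -127.36   85.99] 15.540567390712637 [ 0.62 -0.59 -6.5 ] 27.9
[ 459.49 -136.66   85.95] 15.701019668570256 [ 0.4  -0.23 -5.34] 28.3
[ 449.28 -147.93   85.92] 15.62769868104788 [-0.26  0.88 -6.41] 28.7
[ 441.2  -160.8    85.89] 15.15513274758789 [-0.68  1.46 -5.25] 29.1
[ 435.49 -174.84   85.88] 15.707806861216758 [-1.86  1.33 -6.13] 29.5
[ 432.34 -189.64   85.86] 15.268318654786992 [-2.74  1.24 -5.63] 29.9
knob 0.91 [ 430.97 -189.29  103.  ]
post 0.69 [ 517.31 -200.85    0.  ]
```

View pics/c1.png

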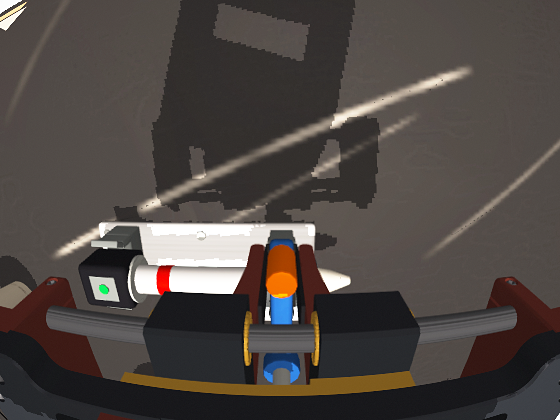

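The bar is held across the sleeve and square to the rest, with the knob at (282,275). The machine is undisturbed. Now I lower it.

```bash
python3 - <<'E'
from h import *
np.set_printoptions(precision=2,suppress=True)
s=env.read_state(); p=s['tool_pos']
hit=env.move_l([432.6,-190,78.6],rate=15,f_stop=3.5); env.hold(.2); s=env.read_state(); print(hit,s['tool_pos'],s['force'])
env.set_gripper(40); env.hold(.2)
env.move_l([432.6,-190,170],rate=80)
env.move_l([440,-270,260],down(0),rate=150); env.hold(.3); s=env.read_state(); print(s['force'],s['time_s'])
cv2.imwrite('pics/e.png',env.camera('wrist'))
for nm,h in (('knob',96),('post',0),('nose',48),('balance',48)):
    for r in env.pinpoint('wrist',nm)[:1]: print(nm,r['confidence'],onz(ray('wrist',r['xy'],s),h))
E
```

```text
True [ 431.79 -189.57   79.05] [ 4.27 -1.28  3.72]
[ 0.45 -0.81  0.18] 34.9
post 0.95 [ 516.91 -198.25    0.  ]
balance 0.84 [ 459.5  -283.76   48.  ]
```

View pics/e.png

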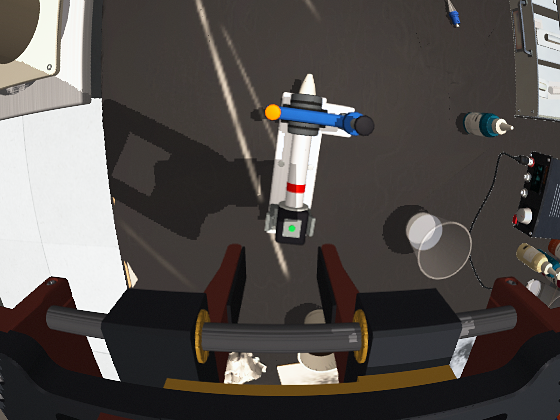

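The bar lies across the sleeve, from the knob at (272,113) to the post hub at (352,120), and it landed at about 0.011 lift. I check the angle numerically before handing in.

```bash
python3 - <<'E'
from h import *
s=env.read_state(); im=cv2.imread('pics/e.png')
m=cv2.inRange(cv2.cvtColor(im,cv2.COLOR_BGR2HSV),(8,150,120),(24,255,255)); m[200:]=0
n,l,st,c=cv2.connectedComponentsWithStats(m); i=1+np.argmax(st[1:,4])
k=onz(ray('wrist',c[i],s),104); d=k[:2]-[519.3,-200.7]
a=np.degrees(np.arctan2(d[1],d[0])); print(c[i],k,a,np.linalg.norm(d))
if abs(a-173)<4: print(env.sign_off())
E
```

```text
[272.36138614 111.76732673] [ 432.29775744 -190.16290159  104.        ] 173.09437266165264 87.63800917892569
the job is handed in; nothing more can be done
None
```

The needle machine is seated in its rest and released, and the clamp bar is square across the sleeve and lowered onto it. I handed the job in at about 35 s; no verdict was returned.

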